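Mirror check of a wet painting for the easel webcam

TASK

The painting on the table easel is wet and wants a mirror check through the webcam on top of the easel: first stand the tall blue paint bottle, which blocks the view, upright in the wooden paint tray, then take the hand mirror out of the rack. Hold it free in the air in the middle of the webcam's picture, about 35 cm from the lens, and angle it until the webcam sees the painted red sun in the middle of the glass; hold it still at that angle and finish while holding it there. Touch neither the easel nor the webcam with anything, and leave the two jars and the brush pot where they are.

Things in the scene. Friction and masses are not known exactly. Their poses are not given: they have to be found in the camera images.
- easel: Small pine table easel, fixed, 240 mm wide, 360 mm high with its webcam, rear strut reaching 200 mm behind. Origin on the table below the middle of the canvas's lower front edge; the painting faces the easel's -x axis, y runs along the canvas, z is up. The canvas (240 wide, 200 high, 18 thick) stands on a ledge, its lower edge 60 mm above the table, and leans back 15 degrees; the ledge's lip juts 18 mm towards -x. Do not touch.
- sun (a point): Centre of the red sun, a 36 mm disc painted in the middle of the canvas, 157 mm above the table.
- webcam: Black webcam (34 x 78 x 30 mm), clamped on top of the easel's mast and fixed to it. Origin at the centre of the lens, about 341 mm above the table; its x axis is the viewing direction (the way the painting faces, 33 degrees downwards), z is up in its picture, y to the left in its picture. Do not touch.
- aim (a point): Point in the empty air on the straight line from the sun to the lens, 45 % of the way from the sun. By the law of reflection a mirror held in the middle of the webcam's picture, 27 to 43 cm from the lens, shows the sun in the middle of its glass when the normal through the centre of the glass passes through this point.
- bottle: Tall blue paint bottle with a paper label, loose, upright, 58 mm in diameter up to a height of 160 mm, then a black cap (40 mm) up to 185 mm, about 0.35 kg; it stands about 15 cm in front of the painting. Origin at the centre of its underside, z along its axis.
- tray: Open wooden paint tray, fixed, outside 220 (x) x 160 (y) x 35 mm high, walls and floor 6 mm thick. Origin at the centre of its underside. The +x, +y corner holds the yellow jar; the rest is free for the bottle.
- rack: Slotted beech rack, fixed, 125 (x) x 130 (y) x 42 mm high. Origin at the centre of its underside. Its slots run along y: two painted boards (tops up to 107 mm above the table) stand in the slots at x = -36 and -4 mm, the hand mirror in the one at x = +36 mm (13 mm wide, 30 mm deep, its floor 12 mm above the table, open upwards and at the ends).
- mirror: Hand mirror, loose, 160 g, at the start standing head down in the rack with its handle up. Square black head 104 x 104 mm, 10 mm thick, with a straight handle (24 mm wide along y, 12 mm thick along x) rising from it to 218 mm. Origin at the middle of the head's lower edge, z along the handle, x is the normal of the glass, pointing out of its reflecting side.
- glass (a point): Centre of the mirror's reflecting glass (88 x 88 mm), 52 mm above the mirror's origin and 5 mm towards its x; axes as the mirror's: x is the outward normal of the reflecting side.
- handle (a point): Middle of the graspable part of the mirror's handle, on its axis, 170 mm above the mirror's origin; axes as the mirror's. The handle runs straight from 104 to 218 mm above that origin.
- jar_yellow: Small yellow jar with a white lid, loose, 48 mm in diameter, 62 mm high, standing in the tray; stays where it is. Origin at the centre of its underside.
- jar_green: Green paint jar with a black lid, loose, 64 mm in diameter, 85 mm high, on the table; stays where it is. Origin at the centre of its underside.
- brush_pot: White ceramic pot, 72 mm in diameter, 95 mm high, with brushes standing up to about 195 mm; loose, stays where it is. Origin at the centre of its underside.

How it is judged:
By the outcome, as a careful person would: the job done as asked, in the order asked, and still so for the second after the job is handed in, while the arm keeps its last pose, push and grip.
It also fails if it takes over 59 s, if anything falls off the work surface, if the arm or the gripper's body presses on something with over 40 N, if the wrist force passes 120 N, or if a joint passes its speed limit or range.

ROBOT

A 7-joint arm with a two-finger parallel gripper is mounted at the origin on the work surface. World frame = base frame: x ahead of the robot, y to its left, z up, the work surface at z = 0. Lengths are in mm, angles in rad, forces in N, time in s.
With the tool pointing down it reaches from about 400 to 925 mm from the base axis. Payload 5.6 kg.
Tool frame: the origin (TCP) lies midway between the tips of the shut fingers; the grasp point (between the pads) lies 19 mm behind it; y points along the fingers, x is the direction in which the jaws open and shut, and the axes are right-handed (so a half turn about y gives the same grasp; the last joint's range is limited). The gripper opens to 85 mm and grips with 20 to 120 N. Pads are 22 mm wide; open, the fingers measure 114 mm over their backs; the gripper's body (76 mm by 85 mm) begins 54 mm behind the grasp point. The pads swing forward as they close: fully open they stand 13 mm farther back than shut.
Start: joints at [1.253, 0.468, -0.012, 1.603, 0.006, 1.071, -0.056], TCP at [176.338, -625.631, 206.99] pointing down, gripper open.
Joint ranges: [-2.53, 2.53], [-0.31, 2.02], [-1.57, 1.55], [0.28, 2.44], [-1.29, 4.43], [0.15, 1.84], [-2.92, 2.92]. Speed limits (rad/s): [2.57, 2.57, 3.14, 3.14, 3.14, 3.14, 3.14].

INTERFACE

Orientations are given as a rotation vector (axis times angle).
In Python, from rig import * gives the robot as it stands.
- The arm moves only by the tool apply_moves, never from a script. Its argument "plan" is a list of rows, each an object with "dp": the shift along the tool's x, y, z in units of 40 mm (1.0 is 40 mm), a list of three; "dr": the turn, a rotation vector about the tool's x, y, z in units of 6 degrees (1.0 is 6 degrees), a list of three; "claw": the opening, from 0 (shut) to 1 (fully open). In form: [{"dp": [tx, ty, tz], "dr": [ax, ay, az], "claw": claw}, ...]. A call has 1 to 5 rows; each row is the pose to reach, as a shift and turn from the pose measured when the call began, along the tool's axes at that moment; what a row does not reach only later rows make up. A row lasts 1/8 s, in which the tool goes at most 62.5 mm and 10.7 degrees, less where a joint would pass 70% of its speed; a pose out of reach is approached as far as the arm can. A call with a gripper value outside its range is refused whole. The fingers move at their own pace and stop on an object; "grip_force" is the grip in N (left out, the last holds). Time passes only in rows, so rows that repeat a pose let the fingers close. It gives the time, the measured TCP pose, the force and the opening at its end, in the units of the state.
- get_state(): the state, without advancing time (a new reading comes with each control period).
- capture(name): name is "scene" or "top"; returns (picture, depth): 480x640x3 uint8, red, green, blue; 480x640 float32, mm along the optical axis (not along the pixel's ray), 0 where there is no reading.
- calibration(name): a dict with "intrinsics" (3x3 intrinsics, pixels), "R" (3x3) and "t" (3): a world point X has camera coordinates R X + t. Camera axes: x right, y down, z forward; pixel columns grow to the right and rows downward; lengths in mm; the calibration is good to about 2 mm. A picture is of the moment at which its call begins. calibration takes no time and is no camera call.
- hand_in(): hands the job in, once; it reports no verdict.
Trained networks look in the newest picture that a camera, given by its name, has taken for a name from the list of things; names that differ only in an ending like _2 or _b are one class to them, and where a whole thing is asked for, a point or a joint stands for the part that bears it (a point fixed in the world has none). Each returns a list of dicts, best first, with "score" (0 to 1); they miss things now and then, are a little off and sometimes report something else, mostly with a low value. They report only what shows in the picture. A call takes as long as a camera call.
- boxes_of(target, camera): "rect" ([left, top, right, bottom] in pixels, round what is visible of it).
- silhouettes(target, camera): "mask" (480x640 bool, what is visible of it) and "rect" ([left, top, right, bottom] in pixels, round what is visible of it).
The state is a dict: "clock": time; "q": joint angles; "joint_vel": joint speeds; "effort": joint torques, N m; "tool_pos": TCP position; "eef_rot": TCP orientation; "force": force on the tool from outside, world axes, zero at the start; "moment": the same for the moment, N m; "gripper_width": opening from 0.0 (shut) to 1.0 (fully open).
Only numpy, scipy, OpenCV 4.12 (cv2) and the standard library are available. Lean on these libraries where they do the work, as an engineer would, in place of code of your own. Each camera call takes 0.05 s, during which the arm holds its last target. There are 200 camera calls.

## Working session

There is one attempt and no reset: what is moved stays moved. The work goes in short steps, Python scripts to look and compute and a tool call to move; the robot and the scene stay as the last step left them, time stands still between calls to the robot, and variables do not carry over. Pictures are saved under pics/ and viewed, about 8 in all and at most 12, crops included, and the job is handed in when it is done.

Besides the shell and the picture viewer there is one more tool, called by a JSON object that holds its "api" and its "payload". apply_moves: Moves the arm, as the interface text tells. Its arguments: {"type":"object","properties":{"plan":{"type":"array"},"grip_force":{"type":"number"}},"required":["plan"]}

```bash
ls; mkdir -p pics; cat > h.py <<'E'
from rig import *
import numpy as np, cv2
from scipy.spatial.transform import Rotation as Ro
def cal(n):
    c=calibration(n); return np.array(c["intrinsics"]),np.array(c["R"]),np.array(c["t"]).ravel()
def cloud(n,depth,mask):
    K,R,t=cal(n); v,u=np.nonzero(mask&(depth>0)); z=depth[v,u]
    P=np.stack([(u-K[0,2])/K[0,0]*z,(v-K[1,2])/K[1,1]*z,z],1)
    return (P-t)@R
def proj(n,X):
    K,R,t=cal(n); c=np.atleast_2d(X)@R.T+t; p=c@K.T; return p[:,:2]/p[:,2:]
E
python3 - <<'E'
from h import *
ims=[]
for n in("scene","top"):
    im,d=capture(n); ims.append(im); np.savez(f"{n}0.npz",im=im,d=d)
    cv2.imwrite(f"pics/{n}0.png",im[:,:,::-1])
    K,R,t=cal(n); print(n,"cam at",(-R.T@t).round(),"axis",R[2].round(2))
    for k in["easel","webcam","bottle","tray","rack","mirror","jar_yellow","jar_green","brush_pot"]:
        s=silhouettes(k,n)
        for o in s[:1]:
            P=cloud(n,d,o["mask"]); 
            if len(P): print(k,round(o["score"],2),np.array(o["rect"]).round(),"lo",np.percentile(P,3,0).round(),"md",np.median(P,0).round(),"hi",np.percentile(P,97,0).round(),len(P))
        if not s: print(k,"none")
s=get_state();print(s["clock"],s["tool_pos"],s["eef_rot"],Ro.from_rotvec(s["eef_rot"]).as_matrix().round(2))
E
```

```text
pics
scene cam at [1583.  116. 1049.] axis [-0.76 -0.06 -0.65]
easel 0.79 [422. 171. 493. 298.] lo [399. 389.  12.] md [524. 443. 172.] hi [630. 567. 362.] 4811
webcam 0.91 [473. 172. 493. 195.] lo [472. 453. 338.] md [523. 468. 360.] hi [547. 489. 370.] 345
bottle 0.69 [376. 222. 399. 280.] lo [512. 225.   8.] md [542. 249. 110.] hi [551. 277. 185.] 997
tray 0.77 [220. 264. 298. 336.] lo [ 568. -187.    1.] md [ 671. -108.    8.] hi [796. -18.  37.] 3542
rack 0.96 [180. 218. 235. 266.] lo [ 434. -382.    3.] md [ 516. -297.   39.] hi [ 542. -257.  104.] 1118
mirror 0.89 [183. 198. 219. 253.] lo [ 513. -366.   44.] md [ 519. -318.   98.] hi [ 524. -271.  224.] 896
jar_yellow 0.9 [252. 300. 270. 324.] lo [ 737. -110.   20.] md [768. -88.  60.] hi [778. -70.  70.] 353
jar_green 0.82 [157. 279. 189. 314.] lo [ 701. -375.    3.] md [ 741. -341.   59.] hi [ 755. -318.   88.] 721
brush_pot 0.73 [304. 275. 332. 338.] lo [731.  32.   8.] md [780.  63.  77.] hi [798.  94. 178.] 1115
top cam at [ 395.   40. 1765.] axis [ 0.15  0.01 -0.99]
easel 0.55 [150. 225. 221. 321.] lo [398. 385.  52.] md
[... 320 characters left out ...]
[786. -25.  37.] 3674
rack 0.65 [432. 271. 483. 315.] lo [ 419. -385.    6.] md [ 467. -315.   41.] hi [ 535. -259.  105.] 1642
mirror 0.72 [441. 272. 478. 281.] lo [ 508. -364.   41.] md [ 512. -312.  115.] hi [ 518. -270.  232.] 220
jar_yellow 0.61 [371. 191. 385. 209.] lo [ 733. -111.   19.] md [748. -91.  64.] hi [771. -72.  74.] 218
jar_green 0.64 [454. 200. 476. 224.] lo [ 692. -369.   27.] md [ 715. -343.   81.] hi [ 744. -320.   91.] 412
brush_pot 0.82 [318. 176. 340. 210.] lo [729.  31.  -2.] md [765.  60.  71.] hi [796.  90. 181.] 599
1.0 [ 176.34161002 -625.64274519  207.01446925] [-1.32681148  1.0044424  -1.00450821] [[ 0.27 -0.    0.96]
 [-0.96 -0.    0.27]
 [ 0.   -1.   -0.  ]]
```

View images.

```bash
python3 - <<'E'
import cv2
a=cv2.imread("pics/scene0.png")[150:350,130:530]; cv2.imwrite("pics/sc.png",cv2.resize(a,(800,400),interpolation=cv2.INTER_CUBIC))
a=cv2.imread("pics/top0.png")[150:350,130:530]; cv2.imwrite("pics/tc.png",cv2.resize(a,(800,400),interpolation=cv2.INTER_CUBIC))
E
```

```text
(no output)
```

View pics/sc.png

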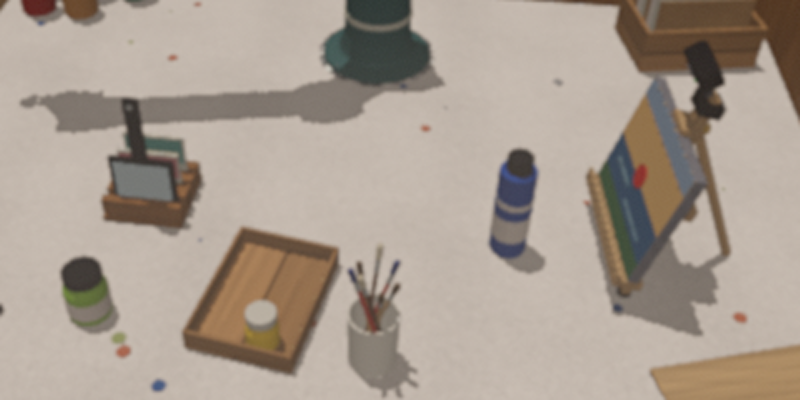

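View pics/tc.png

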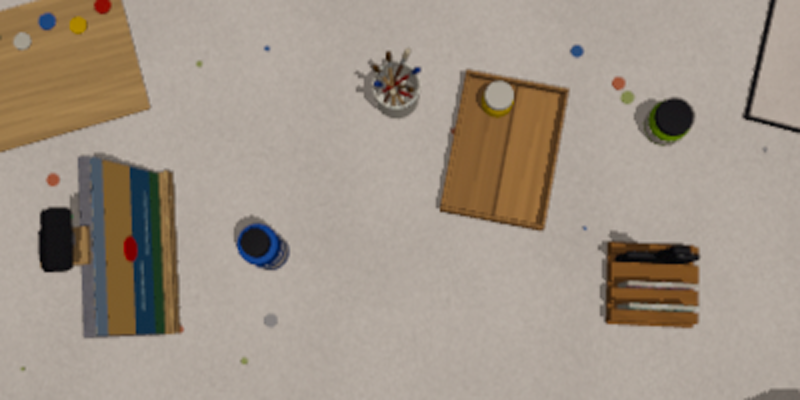

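```bash
cat > fit.py <<'E'
from h import *
from scipy.optimize import least_squares
D={n:np.load(f"{n}0.npz") for n in("scene","top")}
def ray(n,u,v,z):
    K,R,t=cal(n); C=-R.T@t; d=R.T@np.linalg.inv(K)@np.array([u,v,1]); return C+d*(z-C[2])/d[2]
for n in D:
    im,d=D[n]["im"],D[n]["d"]
    h=cv2.cvtColor(im,cv2.COLOR_RGB2HSV)
    box=silh=None
    r={"scene":(422,171,493,298),"top":(150,225,225,321)}[n]
    m=np.zeros(d.shape,bool); m[r[1]:r[3],r[0]:r[2]]=1
    red=m&((h[...,0]<6)|(h[...,0]>174))&(h[...,1]>170)&(h[...,2]>60)
    k,l,st,ce=cv2.connectedComponentsWithStats(red.astype(np.uint8)); i=1+np.argmax(st[1:,4]); 
    P=cloud(n,d,l==i); print(n,"sun",st[i],ce[i],"ray z157",ray(n,*ce[i],157).round(1),"depth",np.median(P,0).round(1))
    # canvas plane
    P=cloud(n,d,m); P=P[(P[:,2]>80)&(P[:,2]<235)]
    best=None; rng=np.random.default_rng(0)
    for _ in range(600):
        a,b,c=P[rng.choice(len(P),3,False)]; q=np.cross(b-a,c-a); L=np.linalg.norm(q)
        if L<500: continue
        q/=L; 
        if abs(abs(q[2])-.2588)>.12: continue
        inl=abs((P-a)@q)<4
        if best is None or inl.sum()>best.sum(): best=inl
    Q=P[best]; c=Q.mean(0); q=np.linalg.svd(Q-c)[2][2]; q*=np.sign(q[2])
    print(" plane n",best.sum(),q.round(3),"tilt",np.degrees(np.arcsin(q[2])).round(1),"yaw of -x:",np.degrees(np.arctan2(q[1],q[0])).round(2),"ext",np.percentile(Q,[1,99],0).round())
    w=silhouettes("webcam",n); capm=None
    b=silhouettes("bottle",n)[0]["mask"]
    cap=b&(h[...,2]<60)
    k,l,st,ce=cv2.connectedComponentsWithStats(cap.astype(np.uint8)); i=1+np.argmax(st[1:,4]); P=cloud(n,d,l==i)
    print(" cap",st[i],ce[i],"ray z185",ray(n,*ce[i],185).round(1),"top pts",np.median(P[P[:,2]>178],0).round(1))
    yr=silhouettes("mirror",n)[0]["mask"]; P=cloud(n,d,yr)
    H=P[P[:,2]>140]; print(" mirror handle",np.median(H,0).round(1),H.min(0).round(),H.max(0).round(), "head",np.median(P[P[:,2]<110],0).round(1),np.percentile(P[P[:,2]<110],[2,98],0).round(),len(H))
    ev=np.linalg.svd(P[P[:,2]<110]-P[P[:,2]<110].mean(0))[2]; print(" head normal",ev[2].round(3))
    for k in("tray","rack"):
        mk=silhouettes(k,n)[0]["mask"]; P=cloud(n,d,mk); zr={"tray":(28,40),"rack":(36,48)}[k]
        T=P[(P[:,2]>zr[0])&(P[:,2]<zr[1])][:,:2].astype(np.float32)
        print(" ",k,len(T),cv2.minAreaRect(T))
E
python3 fit.py
```

```text
scene sun [451 237   1   1   1] [451. 237.] ray z157 [509.1 432.1 157. ] depth [515.4 430.2 162.2]
 plane n 2106 [ 0.084 -0.962  0.259] tilt 15.0 yaw of -x: -84.99 ext [[396. 403.  82.]
 [631. 458. 234.]]Traceback (most recent call last):
  File "fit.py", line 30, in <module>
    k,l,st,ce=cv2.connectedComponentsWithStats(cap.astype(np.uint8)); i=1+np.argmax(st[1:,4]); P=cloud(n,d,l==i)
                                                                          ~~~~~~~~~^^^^^^^^^^
    return _wrapfunc(a, 'argmax', axis=axis, out=out, **kwds)
    return bound(*args, **kwds)
ValueError: attempt to get argmax of an empty sequence
```

```bash
python3 - <<'E'
s=open("fit.py").read()
s=s.replace("(h[...,0]<6)|(h[...,0]>174))&(h[...,1]>170)","(h[...,0]<8)|(h[...,0]>170))&(h[...,1]>115)").replace("b&(h[...,2]<60)","b&(h[...,2]<95)&(h[...,1]<110)")
open("fit.py","w").write(s)
E
python3 fit.py
```

```text
scene sun [447 233   6  11  52] [449.51923077 237.82692308] ray z157 [513.4 427.3 157. ] depth [512.1 427.7 156.3]
 plane n 2106 [ 0.084 -0.962  0.259] tilt 15.0 yaw of -x: -84.99 ext [[396. 403.  82.]
 [631. 458. 234.]]
 cap [379 239  18  14 168] [387.26785714 246.16666667] ray z185 [603.5 241.2 185. ] top pts [nan nan nan]
 mirror handle [ 519.8 -318.1  187.6] [ 509. -332.  141.] [ 528. -307.  233.] head [ 519.3 -318.2   76.5] [[ 514. -369.   41.]
 [ 524. -270.  108.]] 214
 head normal [ 0.999 -0.043  0.02 ]
  tray 591 ((680.2061767578125, -102.58706665039062), (161.02110290527344, 225.11148071289062), 79.56451416015625)
  rack 316 ((480.25238037109375, -321.2999267578125), (130.4337921142578, 121.60121154785156), 88.24114990234375)
top sun [192 268   7  13  71] [194.95774648 274.11267606] ray z157 [510.2 427.1 157. ] depth [510.  426.5 159.1]
 plane n 2318 [ 0.083 -0.962  0.259] tilt 15.0 yaw of -x: -85.07 ext [[395. 402.  82.]
 [627. 456. 234.]]
 cap [251 265  14  13 144] [257.11111111 270.9375    ] ray z185 [519.  250.6 185. ] top pts [519.  250.6 183.8]
 mirror handle [ 512.2 -317.   222.8] [ 508. -333.  146.] [ 520. -308.  235.] head [ 510.6 -298.7   80.3] [[ 508. -362.   33.]
 [ 517. -270.  109.]] 79
 head normal [-0.998  0.051  0.022]
  tray 433 ((679.3142700195312, -103.89979553222656), (159.65310668945312, 221.14671325683594), 79.73451232910156)
  rack 937 ((478.5606994628906, -323.4554748535156), (131.73558044433594, 115.10440826416016), 87.9177017211914)
  return _methods._mean(a, axis=axis, dtype=dtype,
  ret = um.true_divide(
```

```bash
cat >> h.py <<'E'
def down(deg):
    a=np.radians(deg); x=np.array([np.cos(a),np.sin(a),0]); y=np.array([0,0,-1.]); return np.stack([x,y,np.cross(x,y)],1)
def tgt(pos,R):
    s=get_state(); R0=Ro.from_rotvec(s["eef_rot"]).as_matrix(); p=np.array(s["tool_pos"])
    print("dp",(R0.T@(np.array(pos)-p)/40).round(2).tolist(),"dr",(np.degrees(Ro.from_matrix(R0.T@R).as_rotvec())/6).round(2).tolist())
E
cat > lens.py <<'E'
from h import *
from scipy.optimize import least_squares
a=np.radians(-85.03); f=np.array([np.cos(a),np.sin(a),0]); c,s=np.cos(np.radians(33)),np.sin(np.radians(33))
X=f*c-np.array([0,0,s]); Z=f*s+np.array([0,0,c]); Y=np.cross(Z,X)
P=[]
for n in("scene","top"):
    d=np.load(f"{n}0.npz"); m=silhouettes("webcam",n)[0]["mask"]; m=cv2.erode(m.astype(np.uint8),np.ones((2,2)))>0
    Q=cloud(n,d["d"],m); P.append(Q[(Q[:,2]>325)])
P=np.vstack(P)
def res(t):
    L=np.array(t); q=(P-L)@np.stack([X,Y,Z],1)+[17,0,0]; q=abs(q)-[17,39,15]
    return np.linalg.norm(np.maximum(q,0),axis=1)+np.minimum(q.max(1),0)
for z0 in(341,350):
    r=least_squares(res,[509,458,z0],loss="soft_l1",f_scale=3); print(r.x.round(1),np.median(abs(r.fun)).round(2),len(P))
r=least_squares(lambda t:res([t[0],t[1],341]),[509,458],loss="soft_l1",f_scale=3); print("z341",r.x.round(1))
print("X",X)
E
python3 lens.py; python3 - <<'E'
from h import *
tgt([560,-150,330],down(-20)); 
E
```

```text
[507.9 457.1 340.1] 1.27 768
[507.9 457.1 340.1] 1.27 768
z341 [507.9 457.9]
X [ 0.07265749 -0.83551733 -0.54463904]
dp [-8.84, -3.08, 12.46] dr [0.0, -9.04, 0.0]
```

{"api": "apply_moves", "payload": {"plan": [{"dp":[-1,-3.1,0],"dr":[0,0,0],"claw":1},{"dp":[-8.84,-3.1,12.5],"dr":[0,-9,0],"claw":1},{"dp":[-8.84,-3.1,12.5],"dr":[0,-9,0],"claw":1},{"dp":[-8.84,-3.1,12.5],"dr":[0,-9,0],"claw":1},{"dp":[-8.84,-3.1,12.5],"dr":[0,-9,0],"claw":1}]}}

```text
clock: 2.33
tool_pos: [333.6, -416.5, 293.7]
eef_rot: [-1.53, 0.423, -0.424]
force: [0.5, -1.0, 0.0]
gripper_width: 1.0
```

```bash
python3 - <<'E'
from h import *
s=get_state();print(s["clock"],s["tool_pos"],s["q"]);tgt([519,250.5,270],down(26)) 
E
```

```text
2.325 [ 333.59973872 -416.50302408  293.72214443] [ 1.05476954  0.20621799 -0.25769513  1.77216644  0.05708412  1.1694712
  0.23996981]
dp [-4.6, 0.58, 16.69] dr [0.01, -9.49, 0.0]
```

{"api": "apply_moves", "payload": {"plan": [{"dp":[-4.6,0.6,16.7],"dr":[0,-9.5,0],"claw":1},{"dp":[-4.6,0.6,16.7],"dr":[0,-9.5,0],"claw":1},{"dp":[-4.6,0.6,16.7],"dr":[0,-9.5,0],"claw":1},{"dp":[-4.6,0.6,16.7],"dr":[0,-9.5,0],"claw":1},{"dp":[-4.6,0.6,16.7],"dr":[0,-9.5,0],"claw":1}]}}

```text
clock: 2.95
tool_pos: [416.8, -115.5, 282.8]
eef_rot: [-1.55, -0.313, 0.311]
force: [1.6, 0.2, 0.7]
gripper_width: 1.003
```

```bash
python3 -c "
from h import *
tgt([519,250.5,270],down(26))"
```

```text
dp [5.9, 0.31, 7.45] dr [0.02, -0.54, 0.01]
```

{"api": "apply_moves", "payload": {"plan": [{"dp":[5.9,0.31,7.45],"dr":[0,-0.54,0],"claw":1},{"dp":[5.9,0.31,7.45],"dr":[0,-0.54,0],"claw":1},{"dp":[5.9,0.31,7.45],"dr":[0,-0.54,0],"claw":1},{"dp":[5.9,0.31,7.45],"dr":[0,-0.54,0],"claw":1},{"dp":[5.9,0.31,7.45],"dr":[0,-0.54,0],"claw":1}]}}

```text
clock: 3.58
tool_pos: [501.1, 185.1, 272.4]
eef_rot: [-1.544, -0.357, 0.353]
force: [1.0, -0.2, 0.4]
gripper_width: 0.999
```

```bash
python3 -c "
from h import *
tgt([519,250.5,270],down(26))"
```

```text
dp [1.12, 0.06, 1.28] dr [0.03, -0.01, 0.01]
```

{"api": "apply_moves", "payload": {"plan": [{"dp":[1.12,0.06,1.28],"dr":[0,0,0],"claw":1},{"dp":[1.12,0.06,1.28],"dr":[0,0,0],"claw":1},{"dp":[1.12,0.06,1.28],"dr":[0,0,0],"claw":1},{"dp":[1.12,1.3,1.28],"dr":[0,0,0],"claw":1},{"dp":[1.12,1.5,1.28],"dr":[0,0,0],"claw":1}]}}

```text
clock: 4.2
tool_pos: [518.1, 246.9, 209.8]
eef_rot: [-1.548, -0.35, 0.355]
force: [0.9, 0.2, 0.4]
gripper_width: 0.997
```

```bash
python3 -c "
from h import *
tgt([519,250.5,126],down(26))"
```

```text
dp [0.07, 2.09, 0.08] dr [0.05, -0.04, -0.04]
```

{"api": "apply_moves", "payload": {"plan": [{"dp":[0.07,0.5,0.08],"dr":[0,0,0],"claw":1},{"dp":[0.07,1.4,0.08],"dr":[0,0,0],"claw":1},{"dp":[0.07,2.09,0.08],"dr":[0,0,0],"claw":1},{"dp":[0.07,2.09,0.08],"dr":[0,0,0],"claw":1},{"dp":[0.07,2.09,0.08],"dr":[0,0,0],"claw":1}]}}

```text
clock: 4.82
tool_pos: [520.0, 251.0, 127.5]
eef_rot: [-1.547, -0.352, 0.353]
force: [-0.4, -0.2, 0.6]
gripper_width: 0.999
```

{"api": "apply_moves", "payload": {"plan": [{"dp":[0,0,0],"dr":[0,0,0],"claw":0},{"dp":[0,0,0],"dr":[0,0,0],"claw":0},{"dp":[0,0,0],"dr":[0,0,0],"claw":0},{"dp":[0,0,0],"dr":[0,0,0],"claw":0},{"dp":[0,0,0],"dr":[0,0,0],"claw":0}], "grip_force": 40}}

```text
clock: 5.45
tool_pos: [520.7, 251.5, 129.5]
eef_rot: [-1.547, -0.354, 0.351]
force: [-1.8, -1.3, 8.4]
gripper_width: 0.625
```

```bash
python3 -c "
from h import *
print(get_state()['force'],get_state()['moment']);tgt([519,250.5,206],down(26))"
```

```text
[-1.75056899 -1.27167896  8.39209068] [-0.20977731  0.4504679  -0.03358224]
dp [-0.05, -1.91, -0.01] dr [0.05, -0.04, 0.0]
```

{"api": "apply_moves", "payload": {"plan": [{"dp":[0,-0.5,0],"dr":[0,0,0],"claw":0},{"dp":[0,-1.2,0],"dr":[0,0,0],"claw":0},{"dp":[0,-2,0],"dr":[0,0,0],"claw":0},{"dp":[0,-2,0],"dr":[0,0,0],"claw":0},{"dp":[0,-2,0],"dr":[0,0,0],"claw":0}]}}

```text
clock: 6.08
tool_pos: [520.0, 251.2, 208.8]
eef_rot: [-1.548, -0.353, 0.352]
force: [-0.1, -0.6, -3.0]
gripper_width: 0.623
```

```bash
python3 - <<'E'
from h import *
im,d=capture("scene"); cv2.imwrite("pics/lift.png",cv2.resize(im[120:320,280:540],(780,600),interpolation=cv2.INTER_CUBIC)[:,:,::-1])
print(get_state()["force"]); tgt([640,-96,215],down(-9))
E
```

```text
[-0.6745124  -0.49878029 -3.91877353]
dp [-1.06, -0.12, -9.12] dr [0.06, 5.79, -0.0]
```

View pics/lift.png

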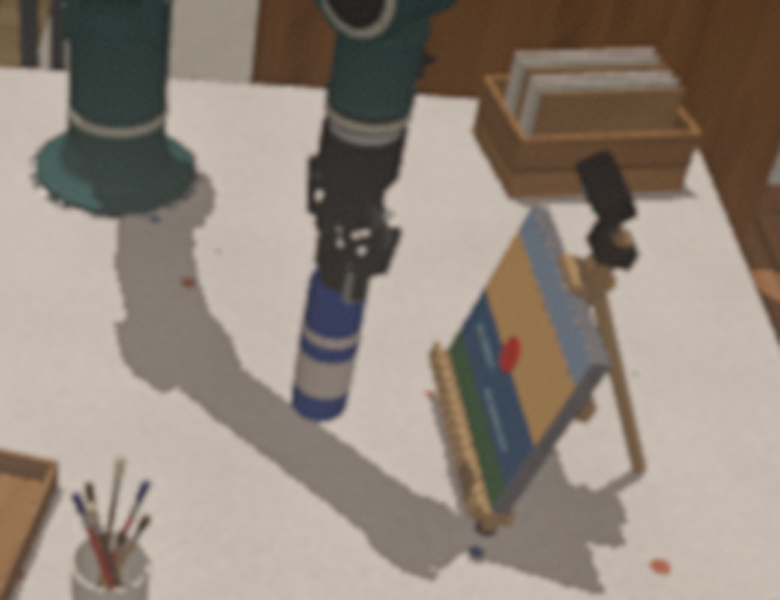

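The picture shows the bottle lifted and hanging upright in the fingers, well clear of the easel (around 330,340 in the crop). Carrying it to the tray.

{"api": "apply_moves", "payload": {"plan": [{"dp":[-0.2,-0.1,-1],"dr":[0,0.7,0],"claw":0},{"dp":[-0.35,-0.1,-2.2],"dr":[0,1.5,0],"claw":0},{"dp":[-0.45,-0.1,-3.5],"dr":[0,2.4,0],"claw":0},{"dp":[-0.6,-0.1,-4.8],"dr":[0,3.3,0],"claw":0},{"dp":[-0.7,-0.1,-6.1],"dr":[0,4.2,0],"claw":0}]}}

```text
clock: 6.75
tool_pos: [600.7, 17.4, 213.0]
eef_rot: [-1.577, -0.005, 0.005]
force: [-0.3, 0.2, 0.2]
gripper_width: 0.0
```

```bash
python3 -c "
from h import *
tgt([640,-96,215],down(-9))"
```

```text
dp [0.97, -0.03, -2.84] dr [0.06, 1.56, 0.0]
```

```bash
python3 - <<'E'
from h import *
im,d=capture("scene"); np.savez("scene1.npz",im=im,d=d); cv2.imwrite("pics/drop.png",cv2.resize(im[120:420,130:530],(800,600),interpolation=cv2.INTER_CUBIC)[:,:,::-1])
for o in silhouettes("bottle","scene")[:3]: P=cloud("scene",d,o["mask"]); print(o["score"],o["rect"],np.percentile(P,[2,50,98],0).round())
im,d=capture("top"); np.savez("top1.npz",im=im,d=d)
for o in silhouettes("bottle","top")[:3]: P=cloud("top",d,o["mask"]); print(o["score"],o["rect"],np.percentile(P,[2,50,98],0).round())
E
```

```text
0.68 [322.9, 222.4, 359.7, 278.1] [[529.  63.  22.]
 [560. 116. 109.]
 [570. 174. 178.]]
0.42 [156.1, 279.3, 183.9, 311.0] [[ 704. -371.    8.]
 [ 742. -340.   61.]
 [ 756. -317.   88.]]
0.77 [291.3, 254.2, 350.1, 279.4] [[510.  18.   6.]
 [535.  86. 107.]
 [566. 164. 155.]]
```

View pics/drop.png

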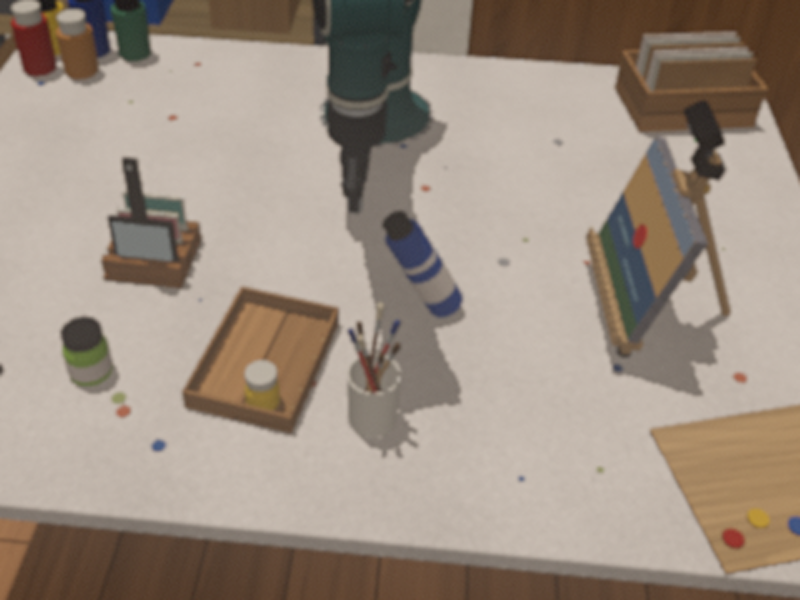

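The bottle slipped out of the grip and is tipping over, with its top towards −y (crop 425,265). I raise the arm and let it settle.

{"api": "apply_moves", "payload": {"plan": [{"dp":[0,-1.5,0],"dr":[0,0,0],"claw":1},{"dp":[0,-3,0],"dr":[0,0,0],"claw":1},{"dp":[0,-3.5,0],"dr":[0,0,0],"claw":1},{"dp":[0,-3.5,0],"dr":[0,0,0],"claw":1},{"dp":[0,-3.5,0],"dr":[0,0,0],"claw":1}]}}

```text
clock: 7.58
tool_pos: [599.5, 19.7, 351.0]
eef_rot: [-1.576, -0.004, 0.01]
force: [0.3, -0.2, -1.0]
gripper_width: 0.999
```

```bash
cat > bot.py <<'E'
from h import *
import sys
for n in("scene","top"):
    im,d=capture(n); np.savez(n+"2.npz",im=im,d=d)
    for o in silhouettes("bottle",n)[:2]:
        P=cloud(n,d,o["mask"]); P=P[P[:,2]>15]
        c=P.mean(0); ev=np.linalg.svd(P-c,full_matrices=False)[2]; q=(P-c)@ev[0]
        print(n,round(o["score"],2),np.array(o["rect"]).round(),np.percentile(P,[2,50,98],0).round().tolist(),"axis",ev[0].round(2),"ext",q.min().round(),q.max().round(),"c",c.round())
    cv2.imwrite(f"pics/{n}2.png",cv2.resize(im[150:350,130:530],(800,400),interpolation=cv2.INTER_CUBIC)[:,:,::-1])
print(get_state()["clock"])
E
python3 bot.py
```

```text
scene 0.81 [286. 254. 343. 281.] [[529.0, -51.0, 19.0], [560.0, 41.0, 48.0], [574.0, 125.0, 60.0]] axis [0.04 1.   0.01] ext -97.0 88.0 c [558.  40.  45.]
top 0.67 [307. 258. 343. 281.] [[510.0, 25.0, 32.0], [535.0, 74.0, 51.0], [566.0, 124.0, 63.0]] axis [-0.07 -1.    0.02] ext -53.0 57.0 c [536.  75.  50.]
top 0.19 [149. 228. 220. 320.] [[397.0, 383.0, 56.0], [507.0, 435.0, 182.0], [624.0, 480.0, 367.0]] axis [-0.02  0.26  0.97] ext -146.0 197.0 c [509. 434. 183.]
7.775
```

```bash
cat > fk.py <<'E'
from h import *
import itertools
from scipy.optimize import least_squares
def fk(q,s,L):
    h,L1,L2,L3,e1,e2,off=L
    Rz=lambda a:Ro.from_euler("z",a).as_matrix(); Ry=lambda a:Ro.from_euler("y",a).as_matrix()
    R=Rz(s[0]*q[0]); p=np.array([0,0,h]); R=R@Ry(q[1])@Rz(s[1]*q[2]); p=p+R@[e1,0,L1]
    R=R@Ry(q[3]); p=p+R@[e2,0,0]; R=R@Rz(s[2]*q[4]); p=p+R@[0,0,L2]; R=R@Ry(q[5]); W=p; R=R@Rz(s[3]*q[6]+off); p=p+R@[0,0,L3]
    T=np.stack([R[:,0],R[:,2],-R[:,1]],1)  # tool x=jaw, y=fingers, z=x*y
    return p,T,W
if __name__=="__main__":
    s=get_state()
    S=[([1.253,.468,-.012,1.603,.006,1.071,-.056],[176.34,-625.64,207.01],[-1.32681148,1.0044424,-1.00450821]),
       ([1.05476954,.20621799,-.25769513,1.77216644,.05708412,1.1694712,.23996981],[333.6,-416.5,293.72],[-1.53,.423,-.424]),
       (s["q"],s["tool_pos"],s["eef_rot"])]
    print(np.round(s["q"],3))
    out=[]
    for sg in itertools.product([1,-1],repeat=4):
        for o in(0,np.pi):
            def f(L):
                r=[]
                for q,p,v in S:
                    P,T,_=fk(q,sg,L); r+=list(P-p)+list((T-Ro.from_rotvec(v).as_matrix()).ravel()*200)
                return np.r_[r,(L[4:6])*.02]
            a=least_squares(f,[330,480,480,320,0,0,o]); out.append((a.cost,sg,a.x.round(2).tolist()))
    for o in sorted(out,key=lambda o:o[0])[:3]: print(o)
E
python3 fk.py; python3 bot.py
```

```text
[ 0.406  0.358 -0.66   1.511  0.226  1.354 -0.265]
(np.float64(937.3268907289917), (-1, -1, -1, -1), [-2179.81, 528.29, 422.15, -1987.6, -19.36, -140.89, -3.14])
(np.float64(937.3268907292045), (-1, -1, -1, -1), [-2179.82, 528.29, 422.15, -1987.61, -19.36, -140.89, 3.14])
(np.float64(9156.677141271057), (-1, -1, 1, -1), [-146.65, 517.56, 453.63, -49.04, -14.45, -64.49, 3.09])
scene 0.72 [286. 251. 346. 276.] [[524.0, -47.0, 21.0], [555.0, 42.0, 49.0], [568.0, 124.0, 60.0]] axis [0.04 1.   0.02] ext -94.0 87.0 c [552.  42.  46.]
top 0.87 [307. 256. 345. 279.] [[513.0, 26.0, 32.0], [538.0, 76.0, 52.0], [568.0, 124.0, 63.0]] axis [-0.08 -1.   -0.  ] ext -52.0 57.0 c [539.  75.  51.]
7.975
```

View pics/scene2.png

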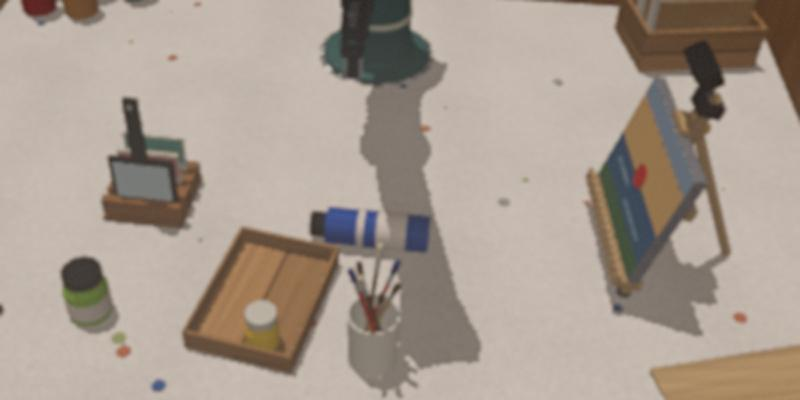

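{"api": "apply_moves", "payload": {"plan": [{"dp":[1,0.5,-1],"dr":[-1.7,0,0],"claw":1},{"dp":[1,1,-2],"dr":[-3.4,0,0],"claw":1},{"dp":[1,1.5,-2],"dr":[-5.1,0,0],"claw":1},{"dp":[1,2,-2],"dr":[-6.8,0,0],"claw":1},{"dp":[1,2.5,-2],"dr":[-8.5,0,0],"claw":1}]}}

```text
clock: 8.6
tool_pos: [641.3, -60.8, 252.9]
eef_rot: [-2.471, -0.011, 0.002]
force: [0.6, -0.5, -1.6]
gripper_width: 1.001
```

```bash
cat >> h.py <<'E'
def tilted(deg,el): # jaw yaw deg, then tool turned about its x by el deg
    return down(deg)@Ro.from_euler("x",el,degrees=True).as_matrix()
E
python3 -c "
from h import *
print(get_state()['q'].__repr__());tgt([640,-96,200],tilted(0,-70))"
```

```text
array([-0.08672538,  0.62637708, -0.39219941,  1.59313346,  1.00162346,
        1.56629619, -0.79159056])
dp [-0.04, 1.51, 0.49] dr [-3.07, 0.03, 0.07]
```

{"api": "apply_moves", "payload": {"plan": [{"dp":[0,0.5,0.2],"dr":[-1.6,0,0],"claw":1},{"dp":[0,1,0.5],"dr":[-3.1,0,0],"claw":1},{"dp":[0,1.5,0.5],"dr":[-4.6,0,0],"claw":1},{"dp":[0,1.5,0.5],"dr":[-6.3,0,0],"claw":1},{"dp":[0,1.5,0.5],"dr":[-6.3,0,0],"claw":1}]}}

```text
clock: 9.22
tool_pos: [640.7, -94.3, 195.4]
eef_rot: [-3.133, -0.017, 0.012]
force: [0.3, 0.9, 0.3]
gripper_width: 1.001
```

```bash
python3 -c "
from h import *
print(get_state()['q'].__repr__());tgt([640,-96,200],tilted(0,-90))"; python3 bot.py
```

```text
array([-0.34779718,  0.97736394, -0.09481665,  1.60449498,  1.26836739,
        1.83037498, -1.05845765])
dp [-0.02, 0.04, -0.11] dr [-0.08, 0.07, 0.1]
scene 0.91 [288. 260. 345. 277.] [[547.0, -44.0, 18.0], [563.0, 67.0, 40.0], [710.0, 124.0, 186.0]] axis [ 0.02 -1.   -0.08] ext -67.0 112.0 c [566.  61.  45.]
top 0.73 [306. 257. 370. 279.] [[512.0, -52.0, 32.0], [538.0, 39.0, 51.0], [568.0, 123.0, 63.0]] axis [0.04 1.   0.06] ext -96.0 89.0 c [539.  38.  51.]
9.425
```

```bash
python3 -c "
from h import *
tgt([560,20,240],tilted(-2.3,-30));tgt([540,30,180],tilted(-2.3,15))"
```

```text
dp [-2.03, -2.91, -0.92] dr [9.86, 0.2, 0.44]
dp [-2.54, -3.15, 0.58] dr [17.36, 0.39, 0.36]
```

{"api": "apply_moves", "payload": {"plan": [{"dp":[-0.5,-0.8,-0.5],"dr":[1.7,0,0],"claw":1},{"dp":[-1,-1.6,-0.9],"dr":[3.4,0,0],"claw":1},{"dp":[-1.5,-2.3,-0.9],"dr":[5.1,0.1,0.2],"claw":1},{"dp":[-2,-2.9,-0.9],"dr":[6.8,0.1,0.3],"claw":1},{"dp":[-2,-2.9,-0.9],"dr":[8.5,0.2,0.4],"claw":1}]}}

```text
clock: 10.05
tool_pos: [561.6, 23.0, 243.1]
eef_rot: [-2.227, 0.03, -0.031]
force: [1.9, -0.3, 0.2]
gripper_width: 1.0
```

```bash
python3 -c "
from h import *
tgt([540,37,150],tilted(-2.3,15))"
```

```text
dp [-0.58, 1.64, 1.68] dr [8.77, 0.05, 0.13]
```

{"api": "apply_moves", "payload": {"plan": [{"dp":[-0.58,0.6,0.6],"dr":[1.75,0,0.1],"claw":1},{"dp":[-0.58,1.2,1.2],"dr":[3.5,0,0.1],"claw":1},{"dp":[-0.58,1.64,1.68],"dr":[5.25,0,0.1],"claw":1},{"dp":[-0.58,1.64,1.68],"dr":[7,0,0.1],"claw":1},{"dp":[-0.58,1.64,1.68],"dr":[8.77,0,0.1],"claw":1}]}}

```text
clock: 10.68
tool_pos: [541.6, 36.0, 153.6]
eef_rot: [-1.306, 0.014, -0.038]
force: [-0.4, -0.1, -0.5]
gripper_width: 0.999
```

```bash
python3 bot.py; python3 -c "
from h import *
tgt([540,37,100],tilted(-2.3,15));tgt([540,39,10],tilted(-2.3,15))"
```

```text
scene 0.59 [283. 253. 344. 277.] [[528.0, -51.0, 18.0], [558.0, 41.0, 48.0], [572.0, 124.0, 60.0]] axis [0.04 1.   0.02] ext -97.0 88.0 c [556.  40.  45.]
scene 0.17 [183. 198. 219. 254.] [[473.0, -369.0, 43.0], [519.0, -319.0, 97.0], [524.0, -270.0, 228.0]] axis [-0.02 -0.   -1.  ] ext -122.0 74.0 c [ 516. -319.  109.]
top 0.9 [306. 258. 361. 280.] [[512.0, 16.0, 32.0], [537.0, 70.0, 52.0], [566.0, 125.0, 63.0]] axis [-0.06 -1.    0.  ] ext -58.0 105.0 c [538.  70.  50.]
top 0.52 [369. 189. 386. 208.] [[732.0, -112.0, 25.0], [749.0, -91.0, 65.0], [772.0, -72.0, 74.0]] axis [-0.52  0.22 -0.82] ext -27.0 45.0 c [750. -91.  59.]
10.875
dp [-0.03, 1.27, -0.25] dr [0.02, 0.01, 0.06]
dp [-0.05, 3.46, -0.78] dr [0.02, 0.01, 0.06]
```

{"api": "apply_moves", "payload": {"plan": [{"dp":[0,0.8,-0.2],"dr":[0,0,0],"claw":1},{"dp":[0,1.6,-0.35],"dr":[0,0,0],"claw":1},{"dp":[0,2.5,-0.55],"dr":[0,0,0],"claw":1},{"dp":[0,3.3,-0.75],"dr":[0,0,0],"claw":1},{"dp":[0,3.45,-0.78],"dr":[0,0,0],"claw":1}]}}

```text
clock: 11.5
tool_pos: [541.1, 40.8, 10.2]
eef_rot: [-1.312, 0.02, -0.035]
force: [-0.8, 1.1, -0.1]
gripper_width: 1.0
```

```bash
python3 -c "
from h import *
print(get_state()['force']);tgt([541,39,10],tilted(-2.3,15))"
```

```text
[-0.80589143  1.10928111 -0.13640843]
dp [-0.0, -0.01, -0.04] dr [0.03, 0.04, 0.04]
```

{"api": "apply_moves", "payload": {"plan": [{"dp":[0,0,0],"dr":[0,0,0],"claw":0},{"dp":[0,0,0],"dr":[0,0,0],"claw":0},{"dp":[0,0,0],"dr":[0,0,0],"claw":0},{"dp":[0,0,0],"dr":[0,0,0],"claw":0},{"dp":[0,0,0],"dr":[0,0,0],"claw":0}], "grip_force": 80}}

```text
clock: 12.12
tool_pos: [541.0, 41.5, 12.9]
eef_rot: [-1.312, 0.018, -0.033]
force: [-5.4, -0.7, 15.0]
gripper_width: 0.573
```

{"api": "apply_moves", "payload": {"plan": [{"dp":[0,-0.7,0.2],"dr":[0,0,0],"claw":0},{"dp":[0,-1.5,0.4],"dr":[0,0,0],"claw":0},{"dp":[0,-2.3,0.6],"dr":[0,0,0],"claw":0},{"dp":[0,-3.2,0.9],"dr":[0,0,0],"claw":0},{"dp":[0,-4,1.1],"dr":[0,0,0],"claw":0}]}}

```text
clock: 12.75
tool_pos: [540.1, 43.3, 181.0]
eef_rot: [-1.314, 0.016, -0.034]
force: [1.3, -0.1, -3.5]
gripper_width: 0.569
```

```bash
python3 -c "
from h import *
print(get_state()['force'],get_state()['moment']);tgt([640,-80,220],tilted(-2.3,-75))"
```

```text
[ 1.26596479 -0.09902298 -3.46203251] [-0.5387622   0.0321765   0.00953889]
dp [2.61, -1.69, -2.65] dr [-14.95, 0.02, 0.1]
```

```bash
python3 - <<'E'
from h import *
im,d=capture("scene"); cv2.imwrite("pics/g2.png",cv2.resize(im[150:300,250:400],(600,600),interpolation=cv2.INTER_CUBIC)[:,:,::-1])
o=silhouettes("bottle","scene")[0]; P=cloud("scene",d,o["mask"]); print(o["rect"],np.percentile(P,[2,50,98],0).round())
s=get_state(); print(s["tool_pos"],s["gripper_width"]); p=np.array(s["tool_pos"]); R=Ro.from_rotvec(s["eef_rot"]).as_matrix()
for k in(0,19,28,54): print(k,((proj("scene",p-R[:,1]*k)[0]-[250,150])*4).round())
E
```

```text
[283.1, 210.6, 349.4, 236.0] [[530. -50. 181.]
 [562.  52. 212.]
 [573. 126. 227.]]
[542.59206873  43.3187396  183.00138354] 0.5698692192498
0 [271. 309.]
19 [265. 288.]
28 [262. 278.]
54 [254. 249.]
```

View pics/g2.png

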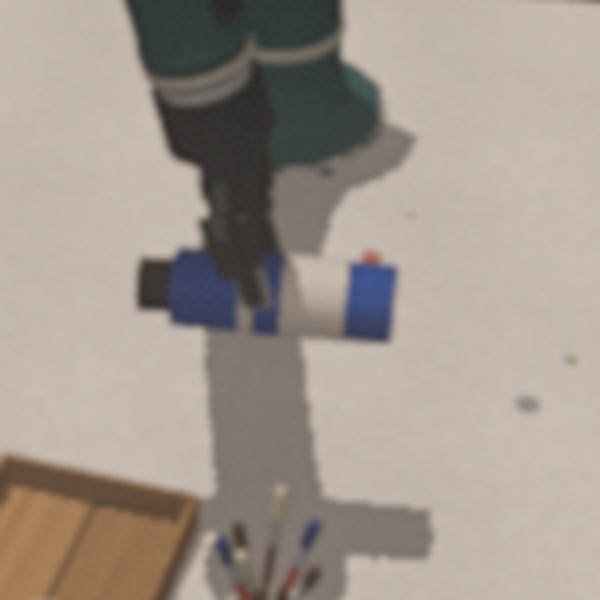

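```bash
python3 -c "
from h import *
tgt([545,10,230],tilted(0,-30));tgt([590,-60,240],tilted(13,-75))"
```

```text
dp [0.11, -1.35, -0.51] dr [-7.44, -0.36, 0.09]
dp [1.29, -2.01, -2.1] dr [-14.84, -2.47, -1.27]
```

{"api": "apply_moves", "payload": {"plan": [{"dp":[0,-0.3,0],"dr":[-1,0,0],"claw":0},{"dp":[0,-0.6,-0.1],"dr":[-2.3,0,0],"claw":0},{"dp":[0,-0.9,-0.25],"dr":[-3.6,0,0],"claw":0},{"dp":[0.1,-1.1,-0.4],"dr":[-4.9,-0.1,0],"claw":0},{"dp":[0.1,-1.3,-0.5],"dr":[-6,-0.2,0],"claw":0}], "grip_force": 100}}

```text
clock: 13.48
tool_pos: [544.6, 11.1, 228.0]
eef_rot: [-1.946, 0.004, -0.021]
force: [0.3, -0.3, -4.3]
gripper_width: 0.559
```

```bash
python3 -c "
from h import *
print(get_state()['gripper_width'],get_state()['force']);tgt([590,-60,240],tilted(13,-75))"
```

```text
0.5589613342049681 [ 0.25770347 -0.32985317 -4.30939656]
dp [1.16, 0.38, -1.75] dr [-8.85, -1.67, -1.69]
```

{"api": "apply_moves", "payload": {"plan": [{"dp":[0.2,0,-0.3],"dr":[-1.4,-0.2,-0.2],"claw":0},{"dp":[0.4,0.1,-0.7],"dr":[-3,-0.5,-0.5],"claw":0},{"dp":[0.7,0.2,-1.1],"dr":[-4.6,-0.9,-0.9],"claw":0},{"dp":[1,0.3,-1.5],"dr":[-6.2,-1.2,-1.2],"claw":0},{"dp":[1.16,0.38,-1.75],"dr":[-7.8,-1.5,-1.5],"claw":0}]}}

```text
clock: 14.1
tool_pos: [590.3, -59.8, 239.2]
eef_rot: [-2.757, -0.288, 0.037]
force: [-0.7, 0.1, -4.7]
gripper_width: 0.564
```

```bash
python3 - <<'E'
from h import *
im,d=capture("scene"); 
o=silhouettes("bottle","scene")[0]; P=cloud("scene",d,o["mask"]); c=P.mean(0);print(o["score"],o["rect"],np.percentile(P,[2,50,98],0).round(),np.linalg.svd(P-c,full_matrices=False)[2][0].round(2))
s=get_state();print(s['gripper_width'],s['force'],s["tool_pos"]);tgt([638,-116,235],tilted(13,-75))
E
```

```text
0.67 [270.8, 186.1, 301.0, 248.8] [[577. -75. 159.]
 [610. -42. 266.]
 [619. -10. 338.]] [ 0.22 -0.07  0.97]
0.5614773465122651 [-1.13864819  0.78121545 -4.08164911] [588.09738999 -59.04931158 234.75459406]
dp [0.93, 1.53, -0.61] dr [-1.07, -0.08, -0.18]
```

{"api": "apply_moves", "payload": {"plan": [{"dp":[0.2,0.3,-0.1],"dr":[-0.3,0,0],"claw":0},{"dp":[0.5,0.8,-0.3],"dr":[-0.6,0,-0.1],"claw":0},{"dp":[0.8,1.3,-0.5],"dr":[-0.9,-0.1,-0.2],"claw":0},{"dp":[0.93,1.53,-0.61],"dr":[-1.07,-0.1,-0.2],"claw":0},{"dp":[0.93,1.53,-0.61],"dr":[-1.07,-0.1,-0.2],"claw":0}]}}

```text
clock: 14.82
tool_pos: [638.0, -117.1, 235.5]
eef_rot: [-2.862, -0.327, 0.043]
force: [0.2, 0.3, -3.3]
gripper_width: 0.558
```

```bash
cat > up.py <<'E'
from h import *
# edges of the bottle per camera -> fit of a vertical-ish cylinder axis by side-edge midpoints
for n in("scene","top"):
    im,d=capture(n); np.savez(n+"3.npz",im=im,d=d)
    o=silhouettes("bottle",n)[0]; P=cloud(n,d,o["mask"]); print(n,round(o["score"],2),np.array(o["rect"]).round(),np.percentile(P,[1,50,99],0).round().tolist())
    if n=="scene":
        m=o["mask"]; rows=np.nonzero(m.any(1))[0]
        mid=np.array([(np.nonzero(m[r])[0].min()+np.nonzero(m[r])[0].max())/2 for r in rows]); w=np.array([np.ptp(np.nonzero(m[r])[0]) for r in rows])
        k=(w>0.8*np.percentile(w,80)); a=np.polyfit(rows[k],mid[k],1)
        c=P.mean(0); v=proj(n,[[c[0],c[1],c[2]-50],[c[0],c[1],c[2]+50]]); s=(v[1,0]-v[0,0])/(v[1,1]-v[0,1])
        print(" image slope",a[0].round(3),"vertical would be",s.round(3),"-> tilt deg (along y)",np.degrees(np.arctan(a[0])-np.arctan(s)).round(1))
        for z0 in range(int(P[:,2].min()),int(P[:,2].max()),20):
            q=P[(P[:,2]>=z0)&(P[:,2]<z0+20)]
            if len(q)>8: print("  z",z0,"x front",np.percentile(q[:,0],90).round(),"y mid",((np.percentile(q[:,1],3)+np.percentile(q[:,1],97))/2).round())
s=get_state();print(s["clock"],s['gripper_width'],s['force'],s["tool_pos"])
E
python3 up.py; python3 -c "
from h import *
import cv2
im=np.load('scene3.npz')['im'];cv2.imwrite('pics/up.png',cv2.resize(im[150:350,200:400],(600,600),interpolation=cv2.INTER_CUBIC)[:,:,::-1])
tgt([638,-116,235],tilted(13,-75))"
```

```text
scene 0.94 [248. 196. 275. 264.] [[523.0, -130.0, 21.0], [657.0, -98.0, 263.0], [666.0, -72.0, 335.0]]
 image slope 0.082 vertical would be 0.07 -> tilt deg (along y) 0.7
  z -2 x front 509.0 y mid -181.0
  z 138 x front 662.0 y mid -97.0
  z 158 x front 663.0 y mid -97.0
  z 178 x front 664.0 y mid -98.0
  z 198 x front 665.0 y mid -99.0
  z 218 x front 665.0 y mid -103.0
  z 238 x front 665.0 y mid -100.0
  z 258 x front 664.0 y mid -100.0
  z 278 x front 664.0 y mid -100.0
  z 298 x front 664.0 y mid -101.0
  z 318 x front 656.0 y mid -102.0
top 0.64 [378. 216. 402. 243.] [[606.0, -129.0, 162.0], [627.0, -98.0, 307.0], [662.0, -72.0, 337.0]]
15.025 0.5674226727196512 [-0.07440694  0.96438577 -4.01047749] [ 638.06692743 -114.91797084  235.39852074]
dp [-0.01, 0.03, 0.0] dr [-0.01, 0.01, 0.04]
```

View pics/up.png

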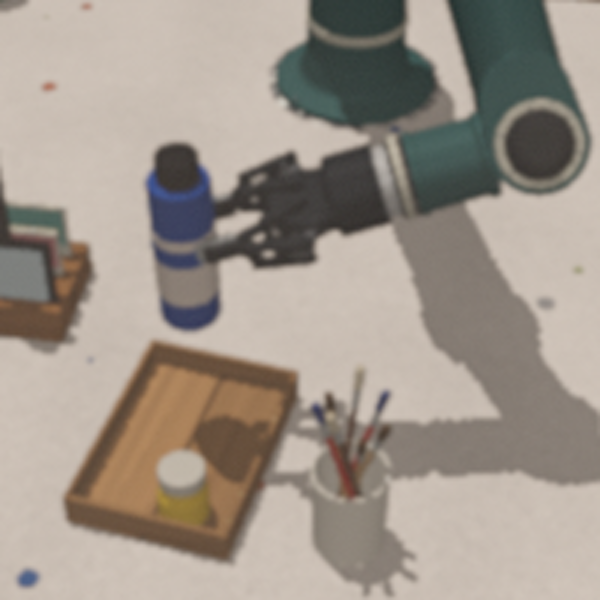

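The bottle now hangs upright over the free part of the tray (crop 185,240), about (636, −98). I lower it.

```bash
python3 -c "
from h import *
print(np.round(get_state()['q'],2))
for z in (200,150,105,92): tgt([636,-115,z],tilted(13,-74))"
```

```text
[-0.2   0.7  -0.26  1.84  1.38  1.59 -0.99]
dp [-0.05, 0.22, 0.86] dr [0.16, 0.01, 0.04]
dp [-0.05, 0.55, 2.06] dr [0.16, 0.01, 0.04]
dp [-0.05, 0.84, 3.15] dr [0.16, 0.01, 0.04]
dp [-0.05, 0.92, 3.46] dr [0.16, 0.01, 0.04]
```

{"api": "apply_moves", "payload": {"plan": [{"dp":[0,0.2,0.7],"dr":[-0.2,0,0],"claw":0},{"dp":[0,0.4,1.5],"dr":[-0.2,0,0],"claw":0},{"dp":[0,0.6,2.2],"dr":[-0.2,0,0],"claw":0},{"dp":[0,0.75,2.8],"dr":[-0.2,0,0],"claw":0},{"dp":[0,0.84,3.1],"dr":[-0.2,0,0],"claw":0}]}}

```text
clock: 15.65
tool_pos: [637.9, -114.3, 105.6]
eef_rot: [-2.881, -0.336, 0.043]
force: [-0.3, 0.2, -2.5]
gripper_width: 0.557
```

```bash
python3 up.py; python3 -c "
from h import *
for z in (100,93): tgt([636,-115,z],tilted(13,-76))"
```

```text
scene 0.97 [254. 234. 275. 294.] [[623.0, -125.0, 24.0], [657.0, -95.0, 136.0], [667.0, -70.0, 204.0]]
 image slope 0.068 vertical would be 0.068 -> tilt deg (along y) 0.0
  z 21 x front 662.0 y mid -96.0
  z 41 x front 664.0 y mid -95.0
  z 61 x front 665.0 y mid -96.0
  z 81 x front 665.0 y mid -99.0
  z 101 x front 665.0 y mid -102.0
  z 121 x front 664.0 y mid -97.0
  z 141 x front 665.0 y mid -97.0
  z 161 x front 664.0 y mid -98.0
  z 181 x front 657.0 y mid -98.0
  z 201 x front 653.0 y mid -97.0
top 0.89 [374. 221. 399. 247.] [[606.0, -129.0, 3.0], [628.0, -97.0, 177.0], [668.0, -72.0, 207.0]]
15.85 0.560349426734197 [ 0.01138727  0.21198334 -4.18482672] [ 638.42927836 -114.83481275  107.66694851]
dp [-0.06, 0.04, 0.19] dr [0.03, 0.01, 0.04]
dp [-0.06, 0.08, 0.36] dr [0.03, 0.01, 0.04]
```

{"api": "apply_moves", "payload": {"plan": [{"dp":[0,0.03,0.12],"dr":[0,0,0],"claw":0},{"dp":[0,0.06,0.24],"dr":[0,0,0],"claw":0},{"dp":[0,0.08,0.32],"dr":[0,0,0],"claw":0},{"dp":[0,0.08,0.32],"dr":[0,0,0],"claw":0}]}}

```text
clock: 16.35
tool_pos: [638.5, -115.0, 94.6]
eef_rot: [-2.883, -0.335, 0.04]
force: [-0.4, 0.3, -1.9]
gripper_width: 0.558
```

{"api": "apply_moves", "payload": {"plan": [{"dp":[0,0.02,0.05],"dr":[0,0,0],"claw":0},{"dp":[0,0.02,0.09],"dr":[0,0,0],"claw":0},{"dp":[0,0.02,0.09],"dr":[0,0,0],"claw":0}]}}

```text
clock: 16.73
tool_pos: [638.5, -115.4, 94.7]
eef_rot: [-2.89, -0.333, 0.036]
force: [-4.0, 1.8, 10.6]
gripper_width: 0.559
```

{"api": "apply_moves", "payload": {"plan": [{"dp":[0,0,-0.03],"dr":[0,0,0],"claw":0.6},{"dp":[0,0,-0.03],"dr":[0,0,0],"claw":0.7},{"dp":[0,0,-0.03],"dr":[0,0,0],"claw":0.85},{"dp":[0,0,-0.03],"dr":[0,0,0],"claw":1},{"dp":[0,0,-0.03],"dr":[0,0,0],"claw":1}]}}

```text
clock: 17.35
tool_pos: [638.6, -115.8, 95.8]
eef_rot: [-2.89, -0.333, 0.036]
force: [0.1, 0.2, 0.2]
gripper_width: 1.0
```

```bash
python3 up.py
```

```text
scene 0.72 [253. 238. 278. 296.] [[624.0, -123.0, 15.0], [657.0, -93.0, 123.0], [666.0, -69.0, 193.0]]
 image slope 0.061 vertical would be 0.067 -> tilt deg (along y) -0.3
  z 8 x front 664.0 y mid -93.0
  z 28 x front 664.0 y mid -94.0
  z 48 x front 665.0 y mid -95.0
  z 68 x front 664.0 y mid -99.0
  z 88 x front 665.0 y mid -96.0
  z 108 x front 663.0 y mid -96.0
  z 128 x front 663.0 y mid -95.0
  z 148 x front 662.0 y mid -96.0
  z 168 x front 655.0 y mid -96.0
  z 188 x front 651.0 y mid -97.0Traceback (most recent call last):
  File "up.py", line 5, in <module>
    o=silhouettes("bottle",n)[0]; P=cloud(n,d,o["mask"]); print(n,round(o["score"],2),np.array(o["rect"]).round(),np.percentile(P,[1,50,99],0).round().tolist())
      ~~~~~~~~~~~~~~~~~~~~~~~^^^
IndexError: list index out of range
```

{"api": "apply_moves", "payload": {"plan": [{"dp":[0,-0.6,0],"dr":[0,0,0],"claw":1},{"dp":[0,-1.4,0],"dr":[0,0,0],"claw":1},{"dp":[0,-2.3,-0.3],"dr":[0,0,0],"claw":1},{"dp":[0,-2.8,-1.3],"dr":[1,0,0],"claw":1},{"dp":[0,-2.8,-2.5],"dr":[2,0,0],"claw":1}]}}

```text
clock: 18.18
tool_pos: [618.6, -26.9, 218.9]
eef_rot: [-2.676, -0.319, 0.073]
force: [2.2, -0.4, 0.4]
gripper_width: 0.998
```

```bash
python3 up.py;  python3 -c "
from h import *
print(np.round(get_state()['q'],2))
tgt([540,-60,330],down(-2.5)); tgt([514.5,-319,300],down(-2.5))"
```

```text
scene 0.76 [257. 238. 275. 298.] [[620.0, -123.0, 13.0], [656.0, -93.0, 117.0], [666.0, -69.0, 193.0]]
 image slope 0.054 vertical would be 0.066 -> tilt deg (along y) -0.7
  z 6 x front 664.0 y mid -97.0
  z 26 x front 663.0 y mid -94.0
  z 46 x front 664.0 y mid -95.0
  z 66 x front 665.0 y mid -95.0
  z 86 x front 664.0 y mid -96.0
  z 106 x front 663.0 y mid -97.0
  z 126 x front 663.0 y mid -94.0
  z 146 x front 663.0 y mid -95.0
  z 166 x front 655.0 y mid -97.0
  z 186 x front 651.0 y mid -97.0
top 0.73 [374. 223. 396. 248.] [[605.0, -125.0, 15.0], [624.0, -94.0, 165.0], [659.0, -70.0, 196.0]]
18.375 1.003728987484966 [-0.09177529  0.04559632 -0.68192803] [618.96218329 -31.08120378 221.37064753]
[-0.22  0.67 -0.38  1.8   1.22  1.58 -0.97]
dp [-2.07, -0.94, -2.57] dr [10.68, 2.29, 1.53]
dp [-4.17, 4.94, -4.56] dr [10.68, 2.29, 1.53]
```

Bottle stands upright in the tray, free of the gripper. Now the mirror.

{"api": "apply_moves", "payload": {"plan": [{"dp":[-0.5,-0.3,-1],"dr":[1.7,0.3,0.2],"claw":1},{"dp":[-1.2,-0.6,-2],"dr":[3.4,0.7,0.5],"claw":1},{"dp":[-2,-0.94,-2.57],"dr":[5.1,1,0.7],"claw":1},{"dp":[-2.07,-0.94,-2.57],"dr":[6.8,1.4,0.9],"claw":1},{"dp":[-2.07,-0.94,-2.57],"dr":[8.4,1.8,1.2],"claw":1}]}}

```text
clock: 19.0
tool_pos: [539.5, -58.2, 330.0]
eef_rot: [-1.804, -0.03, -0.016]
force: [-0.8, -0.3, -0.0]
gripper_width: 0.999
```

```bash
python3 -c "
from h import *
tgt([520,-200,320],down(-2.5));tgt([514.5,-319,290],down(-2.5))"
```

```text
dp [-0.54, 1.05, -3.39] dr [2.23, 0.5, 0.32]
dp [-0.73, 2.46, -6.11] dr [2.23, 0.5, 0.32]
```

{"api": "apply_moves", "payload": {"plan": [{"dp":[-0.3,0.4,-1.5],"dr":[1,0.2,0.1],"claw":1},{"dp":[-0.54,1.05,-3],"dr":[2.2,0.5,0.3],"claw":1},{"dp":[-0.7,1.9,-4.5],"dr":[2.2,0.5,0.3],"claw":1},{"dp":[-0.73,2.46,-6.1],"dr":[2.2,0.5,0.3],"claw":1},{"dp":[-0.73,2.46,-6.1],"dr":[2.2,0.5,0.3],"claw":1}]}}

```text
clock: 19.62
tool_pos: [512.4, -322.1, 286.6]
eef_rot: [-1.571, 0.041, -0.035]
force: [0.7, 0.9, -0.4]
gripper_width: 1.0
```

```bash
python3 -c "
from h import *
tgt([514.5,-318.5,250],down(-2.5));tgt([514.5,-318.5,172],down(-2.5));
from h import *
im,d=capture('scene'); o=silhouettes('mirror','scene')[0]; P=cloud('scene',d,o['mask']); H=P[P[:,2]>140]; print(np.percentile(H,[5,50,95],0).round())
G=P[P[:,2]<100]; print(np.median(G,0)); print(cv2.minAreaRect(G[:,:2].astype(np.float32)))
tgt([514.5,-318.5,250],down(-2.5))"
```

```text
dp [0.05, 0.92, 0.09] dr [0.0, -0.05, -0.04]
dp [0.06, 2.87, 0.09] dr [0.0, -0.05, -0.04]
[[ 515. -329.  145.]
 [ 520. -318.  191.]
 [ 524. -309.  228.]]
[ 519.34763777 -319.01285125   72.80031039]
((519.6685791015625, -320.2432861328125), (14.392539978027344, 103.88496398925781), 0.5575316548347473)
dp [0.02, 0.94, 0.01] dr [-0.0, -0.01, -0.02]
```

{"api": "apply_moves", "payload": {"plan": [{"dp":[0.02,0.5,0.01],"dr":[0,0,0],"claw":1},{"dp":[0.02,1.2,0.01],"dr":[0,0,0],"claw":1},{"dp":[0.02,2,0.01],"dr":[0,0,0],"claw":1},{"dp":[0.02,2.86,0.01],"dr":[0,0,0],"claw":1},{"dp":[0.02,2.86,0.01],"dr":[0,0,0],"claw":1}]}}

```text
clock: 20.35
tool_pos: [513.7, -314.4, 170.8]
eef_rot: [-1.566, 0.037, -0.027]
force: [0.6, -0.2, 0.7]
gripper_width: 1.001
```

{"api": "apply_moves", "payload": {"plan": [{"dp":[0,0,0],"dr":[0,0,0],"claw":0.3},{"dp":[0,0,0],"dr":[0,0,0],"claw":0.3},{"dp":[0,0,0],"dr":[0,0,0],"claw":0},{"dp":[0,0,0],"dr":[0,0,0],"claw":0},{"dp":[0,0,0],"dr":[0,0,0],"claw":0}], "grip_force": 60}}

```text
clock: 20.98
tool_pos: [514.2, -314.8, 171.6]
eef_rot: [-1.567, 0.036, -0.028]
force: [-0.6, 0.7, 3.5]
gripper_width: 0.132
```

```bash
python3 -c "
from h import *
s=get_state();print(s['force'],s['moment'],s['gripper_width'])
tgt([514.5,-318.5,300],down(-2.5))"
```

```text
[-0.57581228  0.65245244  3.49893068] [ 0.05420951  0.03654709 -0.03374481] 0.1319142630498238
dp [-0.01, -3.21, -0.08] dr [-0.04, 0.02, -0.05]
```

{"api": "apply_moves", "payload": {"plan": [{"dp":[0,-0.5,0],"dr":[0,0,0],"claw":0},{"dp":[0,-1.2,0],"dr":[0,0,0],"claw":0},{"dp":[0,-2,0],"dr":[0,0,0],"claw":0},{"dp":[0,-2.8,0],"dr":[0,0,0],"claw":0},{"dp":[0,-3.5,0],"dr":[0,0,0],"claw":0}]}}

```text
clock: 21.6
tool_pos: [514.6, -315.3, 312.2]
eef_rot: [-1.566, 0.037, -0.028]
force: [0.5, 0.5, -2.3]
gripper_width: 0.129
```

```bash
cat > mir.py <<'E'
from h import *
# mirror pose in the tool frame from the scene/top depth: tool-frame plane of the head + extents
s=get_state(); p=np.array(s["tool_pos"]); R=Ro.from_rotvec(s["eef_rot"]).as_matrix(); print(s["clock"],s["gripper_width"],s["force"],p.round(1))
for n in("scene","top"):
    im,d=capture(n)
    ms=silhouettes("mirror",n)
    if not ms: print(n,"none"); continue
    m=ms[0]["mask"]; P=cloud(n,d,m); Q=(P-p)@R
    G=Q[(Q[:,1]>40)&(Q[:,1]<160)]
    if len(G)<30: print(n,"few",len(G)); continue
    c=np.median(G,0); I=G[abs(G[:,0]-c[0])<8]; v=np.linalg.svd(I-I.mean(0),full_matrices=False)[2][2]; v*=np.sign(v[0])
    print(n,round(ms[0]["score"],2),"face x",c[0].round(1),"normal(tool)",v.round(3),"y",np.percentile(Q[:,1],[1,99]).round(),"z",np.percentile(I[:,2],[1,99]).round(),len(I))
E
python3 mir.py
```

```text
21.6 0.12936311252213661 [ 0.52181719  0.51716429 -2.27275549] [ 514.6 -315.3  312.2]
scene 0.94 face x 5.9 normal(tool) [ 1.    -0.006  0.006] y [-14. 160.] z [-56.  46.] 1020
top 0.78 face x -0.9 normal(tool) [ 0.999  0.023 -0.043] y [-37. 307.] z [-32.  44.] 161
```

```bash
cat > goal.py <<'E'
from h import *
lens=np.array([508,457.7,341]); a=np.radians(-85.03); f=np.array([np.cos(a),np.sin(a),0]); X=f*np.cos(np.radians(33))-np.array([0,0,np.sin(np.radians(33))])
sun=np.array([511.8,427.1,157]); 
def goal(g,D=350):
    G=lens+D*X; aim=sun+.45*(lens-sun); n=aim-G; n/=np.linalg.norm(n)
    y=-(np.array([0,0,1])-n[2]*n); y/=np.linalg.norm(y); R=np.stack([n,y,np.cross(n,y)],1)
    return G,n,G-R@np.array(g),R
E
python3 -c "
from goal import *
G,n,p,R=goal((5.3,107.6,-4.7)); print(G,n,p)
tgt([480,-90,330],down(47)); tgt(p,R)"
```

```text
[533.43012164 165.2689341  150.37633774] [-0.08029374  0.94811164  0.30763166] [531.9657177  126.86422834 251.12788412]
dp [-1.1, -0.45, 5.59] dr [-0.06, -8.23, -0.04]
dp [-0.01, 1.53, 11.06] dr [2.45, -16.07, -2.24]
```

{"api": "apply_moves", "payload": {"plan": [{"dp":[-0.3,-0.2,0.6],"dr":[0,-1,0],"claw":0},{"dp":[-0.6,-0.45,1.7],"dr":[0,-2.5,0],"claw":0},{"dp":[-1,-0.45,2.8],"dr":[0,-4,0],"claw":0},{"dp":[-1.1,-0.45,3.9],"dr":[0,-5.5,0],"claw":0},{"dp":[-1.1,-0.45,5],"dr":[0,-7,0],"claw":0}]}}

```text
clock: 22.42
tool_pos: [477.3, -112.4, 327.9]
eef_rot: [-1.493, -0.539, 0.55]
force: [0.3, 0.3, -2.1]
gripper_width: 0.13
```

```bash
python3 mir.py; python3 -c "
from goal import *
G,n,p,R=goal((5.3,107.6,-4.7))
tgt([500,20,320],down(75)); tgt(p,R)"
```

```text
22.425 0.1303630494090358 [ 0.32447736  0.29349203 -2.08733222] [ 477.3 -112.4  327.9]
scene 0.95 face x 6.0 normal(tool) [ 1.    -0.005  0.002] y [-52. 160.] z [-59.  43.] 963
top 0.48 face x 5.3 normal(tool) [ 0.992 -0.054  0.112] y [ 49. 126.] z [19. 47.] 46
dp [2.55, 0.22, 2.21] dr [-0.1, -5.89, -0.01]
dp [4.88, 1.95, 3.74] dr [1.34, -9.13, -2.74]
```

{"api": "apply_moves", "payload": {"plan": [{"dp":[0.8,0.1,0.7],"dr":[0,-1.3,0],"claw":0},{"dp":[1.6,0.2,1.4],"dr":[0,-2.8,0],"claw":0},{"dp":[2.5,0.3,2.1],"dr":[0,-4.3,0],"claw":0},{"dp":[3.4,0.8,2.8],"dr":[0.4,-5.8,-0.8],"claw":0},{"dp":[4.2,1.3,3.4],"dr":[0.8,-7.3,-1.6],"claw":0}]}}

```text
clock: 23.25
tool_pos: [520.2, 99.1, 275.6]
eef_rot: [-1.109, -1.203, 0.998]
force: [-0.5, -0.2, -2.5]
gripper_width: 0.129
```

```bash
python3 -c "
from goal import *
G,n,p,R=goal((5.3,107.6,-4.7)); tgt(p,R)"
```

```text
dp [0.59, 0.73, -0.23] dr [0.23, -1.83, -1.17]
```

{"api": "apply_moves", "payload": {"plan": [{"dp":[0.3,0.35,-0.1],"dr":[0.1,-0.9,-0.6],"claw":0},{"dp":[0.59,0.73,-0.23],"dr":[0.23,-1.8,-1.17],"claw":0},{"dp":[0.59,0.73,-0.23],"dr":[0.23,-1.83,-1.17],"claw":0},{"dp":[0.59,0.73,-0.23],"dr":[0.23,-1.83,-1.17],"claw":0},{"dp":[0.59,0.73,-0.23],"dr":[0.23,-1.83,-1.17],"claw":0}]}}

```text
clock: 23.88
tool_pos: [532.0, 126.4, 251.7]
eef_rot: [-0.927, -1.392, 1.039]
force: [0.2, -0.8, -1.6]
gripper_width: 0.131
```

```bash
cat > chk.py <<'E'
from goal import *
G,n,p,R=goal((5.3,107.6,-4.7)); tgt(p,R)
s=get_state(); T=Ro.from_rotvec(s["eef_rot"]).as_matrix(); print("ang err deg",np.degrees(np.arccos(T[:,0]@n)).round(2),"pos err",(np.array(s["tool_pos"])-p).round(1))
print("expected glass",G.round(),"normal",n.round(3))
K={}
for k in("scene","top"):
    im,d=capture(k); np.savez(k+"4.npz",im=im,d=d); cv2.imwrite(f"pics/{k}4.png",cv2.resize(im[150:350,130:530],(800,400),interpolation=cv2.INTER_CUBIC)[:,:,::-1])
    ms=silhouettes("mirror",k)
    if not ms: print(k,"none"); continue
    P=cloud(k,d,ms[0]["mask"]); Q=(P-np.array(s["tool_pos"]))@T; I=Q[(Q[:,1]>60)&(Q[:,1]<157)&(abs(Q[:,0])<20)]
    print(k,round(ms[0]["score"],2),len(I))
    if len(I)>20: 
        v=np.linalg.svd(I-I.mean(0),full_matrices=False)[2][2]; v*=np.sign(v[0]); print(" x",np.median(I[:,0]).round(1),"y",np.percentile(Q[:,1],[1,99]).round(),"z",np.percentile(I[:,2],[2,98]).round(),"normal world",(T@v).round(3))
E
python3 chk.py; python3 mir.py | head -1
```

```text
dp [0.01, 0.02, -0.0] dr [0.01, -0.01, -0.01]
ang err deg 0.06 pos err [-0.  -0.4  0.6]
expected glass [533. 165. 150.] normal [-0.08   0.948  0.308]
scene 0.65 202
 x 5.1 y [-58. 156.] z [-62.  32.] normal world [-0.021  0.951  0.309]
top none
24.075 0.13034140143991899 [-0.12211786  0.19267409 -1.83499353] [531.8 126.7 251.6]
```

View pics/scene4.png

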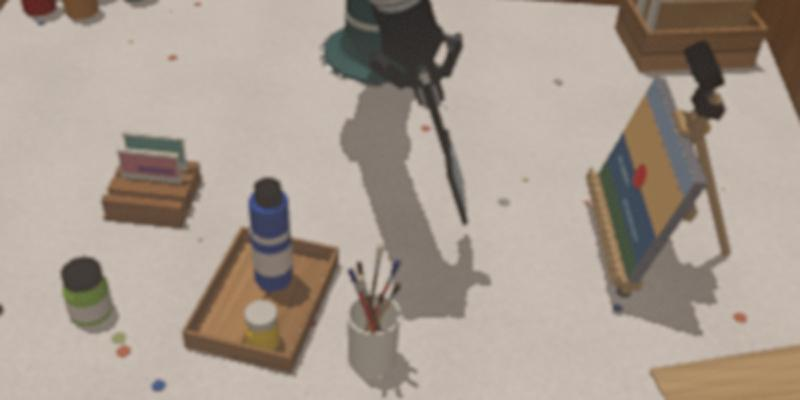

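View pics/top4.png

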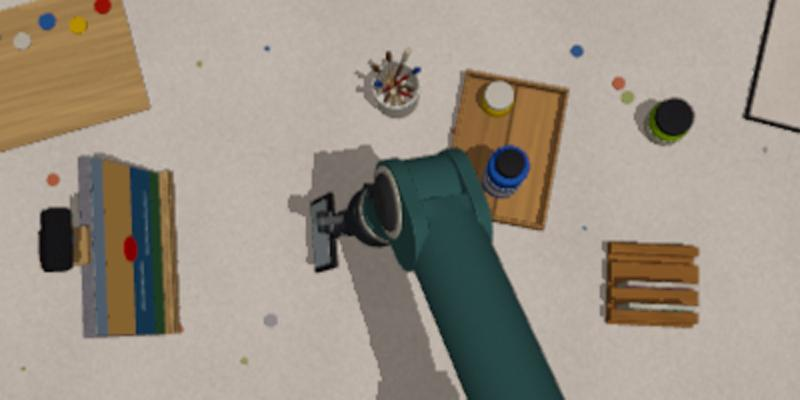

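The scene view shows the mirror held free (crop 445,150), the bottle upright in the tray, the jars and pot untouched. The top view shows the glass (crop 322,232) facing the easel. Last check of the glass plane and position.

```bash
python3 - <<'E'
from goal import *
s=get_state(); T=Ro.from_rotvec(s["eef_rot"]).as_matrix(); p=np.array(s["tool_pos"])
for k in("scene","top"):
    z=np.load(k+"4.npz"); P=cloud(k,z["d"],np.ones((480,640),bool)); Q=(P-p)@T
    I=Q[(Q[:,1]>50)&(Q[:,1]<165)&(abs(Q[:,0])<15)&(abs(Q[:,2]+4)<60)]; 
    F=I[(I[:,0]>-2)]; F=F[abs(F[:,0]-np.median(F[:,0]))<5]; v=np.linalg.svd(F-F.mean(0),full_matrices=False)[2][2]; v*=np.sign(v[0])
    print(k,len(I),len(F),"face x",np.median(F[:,0]).round(1),"y",np.percentile(I[:,1],[1,99]).round(),"z",np.percentile(I[:,2],[1,99]).round(),"n tool",v.round(3))
g=p+T@np.array([5.3,107.6,-4.7]); n=T[:,0]; aim=sun+.45*(lens-sun); w=aim-g
print("glass",g.round(1),"dist lens",np.linalg.norm(g-lens).round(1),"normal misses aim by",np.linalg.norm(w-(w@n)*n).round(1))
# object drift against first pictures
for k in("jar_green","brush_pot","jar_yellow"):
    o=silhouettes(k,"scene"); print(k,np.array(o[0]["rect"]).round() if o else None)
print(s["q"],s["gripper_width"],s["clock"])
E
```

```text
scene 254 195 face x 4.9 y [ 51. 153.] z [-63.  37.] n tool [ 1.    -0.01  -0.023]
top 338 297 face x 3.5 y [ 51. 156.] z [-58.  44.] n tool [ 1.    -0.016  0.006]
glass [533.3 165.1 150.5] dist lens 350.0 normal misses aim by 0.3
jar_green [158. 279. 186. 313.]
brush_pot [303. 273. 332. 337.]
jar_yellow [253. 300. 269. 324.]
[ 0.58048842  0.39023109 -0.85653967  1.79965016 -0.02076695  1.03168427
  1.43542512] 0.1326388253074854 24.275
```

{"api": "apply_moves", "payload": {"plan": [{"dp":[0,0,0],"dr":[0,0,0],"claw":0},{"dp":[0,0,0],"dr":[0,0,0],"claw":0},{"dp":[0,0,0],"dr":[0,0,0],"claw":0}]}}

```text
clock: 24.8
tool_pos: [531.8, 126.7, 251.1]
eef_rot: [-0.925, -1.392, 1.039]
force: [-0.1, 0.9, -2.1]
gripper_width: 0.13
```

```bash
python3 chk.py; python3 -c "
from rig import *
print(hand_in())"
```

```text
dp [0.0, 0.0, -0.0] dr [0.0, 0.0, 0.0]
ang err deg 0.03 pos err [-0.2 -0.2  0. ]
expected glass [533. 165. 150.] normal [-0.08   0.948  0.308]
scene 0.83 200
 x 5.1 y [-58. 258.] z [-62.  33.] normal world [-0.023  0.952  0.304]
top 0.74 244
 x 3.6 y [ 39. 156.] z [-55.  42.] normal world [-0.084  0.943  0.321]
the job is handed in; nothing more can be done
None
```

The job is handed in at about 25 s. The blue bottle stands upright in the tray, and the arm is holding the mirror still in front of the webcam. The webcam's own picture was not available, so the sun being in the middle of the glass is worked out from geometry, not seen.

**Bottle:** It slipped out of the first grip and fell over on the table. I picked it up lying down, turned it upright and set it in the tray at about (635, −96). Its measured tilt was under 1°.

**Mirror:** I then took it out of the rack. The glass centre is about 350 mm from the lens, on the webcam's axis. From the arm's pose, the normal passes within about 1 mm of the aim point.

**Disagreement in the last checks:**
- **Top camera:** it put the glass normal within about 1° of the plan.
- **Scene camera:** its nearly edge-on fit, from only 200 points, was about 3° off sideways. Its earlier fits, from about 1000 points while the glass was in clear view, agreed with the plan within 0.5°, so I did not correct for it.

**Other things:** The green jar, yellow jar and brush pot were where they started, within detection noise. As far as the pictures and forces showed, nothing touched the easel or the webcam.

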